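# Count to the third gap and load the battery pack

### The job

Counting from the end of the battery rack marked by the red block, run a fingertip along the top of its back rail, touching the yellow pads behind the first, second and third gaps in turn and none beyond the third (every gap counts, full or empty). Then push the orange battery pack along the table into that third gap until it is fully home against the back; do not lift or tip it, leave everything else where it is, and finish clear of everything.

Things in the scene. Friction and masses are not known exactly. Their poses are not given: they have to be found in the camera images.
- rack: Fixed battery rack on the table, 322 mm long (its y), turned at most 0.15 rad. Seven white dividers, 10 mm thick, 45 mm high, make six gaps, each 42 mm clear, centred at rack y = +130, +78, +26, -26, -78, -130 mm, open above and to rack -x (robot's side); floor: bare table. Origin on the table, mid-rack; dividers run from rack x = -35 mm (rounded fronts) to +25 mm (back wall face).
- rail_mid (a point): Middle of the top face of the rack's rigid back rail, which runs behind all six gaps along rack y: flat top 50 mm above the table, 25 mm wide, from rack x = +25 to +50 mm. Axes as the rack's.
- red_block: Red block fixed on the table against one end of the rack (either end, it varies): 30 x 26 x 50 mm high. It marks the end from which the gaps are counted. Origin at the centre of its underside, at rack x = +35, y = +178 or -178 mm. A grey block of the same size stands at the other end.
- pack: Loose orange battery pack, about 0.2 kg, lying flat on the table in front of the rack (robot's side): plain box 80 mm long (its x), 36 mm wide, 30 mm high, within 0.35 rad of the rack's x. Origin at the centre of its underside. Fully home in a gap its origin is at rack x = -15 mm and it stands 20 mm out of the gap.
- module_a: Shorter black battery module, loose, already home in the second gap from the rack's +y end; 54 x 36 x 30 mm high, origin at the centre of its underside; not to be moved.
- module_b: The same, in the second gap from the rack's -y end; not to be moved.
- tape: Loose roll of tape lying flat, 84 mm across, 25 mm high; bystander; origin under its centre.
- jar: Loose jar, 60 mm across, 85 mm high; bystander; origin under its centre.
- screwdriver: Loose screwdriver lying roughly along x beside the rack, about 200 mm long; bystander.
- mug: Loose blue mug, 76 mm across, 90 mm high; bystander; origin under its centre.
- pad_a: Yellow pad, rigid, set flush in the top of the rack's back rail, straight behind the gap at rack y = +130 mm: 25 mm (x) x 26 mm (y). Origin at the centre of its top face, 50 mm above the table. 26 mm of dark rail lie between neighbouring pads.
- pad_b: Yellow pad, rigid, set flush in the top of the rack's back rail, straight behind the gap at rack y = +78 mm: 25 mm (x) x 26 mm (y). Origin at the centre of its top face, 50 mm above the table. 26 mm of dark rail lie between neighbouring pads.
- pad_c: Yellow pad, rigid, set flush in the top of the rack's back rail, straight behind the gap at rack y = +26 mm: 25 mm (x) x 26 mm (y). Origin at the centre of its top face, 50 mm above the table. 26 mm of dark rail lie between neighbouring pads.
- pad_d: Yellow pad, rigid, set flush in the top of the rack's back rail, straight behind the gap at rack y = -26 mm: 25 mm (x) x 26 mm (y). Origin at the centre of its top face, 50 mm above the table. 26 mm of dark rail lie between neighbouring pads.
- pad_e: Yellow pad, rigid, set flush in the top of the rack's back rail, straight behind the gap at rack y = -78 mm: 25 mm (x) x 26 mm (y). Origin at the centre of its top face, 50 mm above the table. 26 mm of dark rail lie between neighbouring pads.
- pad_f: Yellow pad, rigid, set flush in the top of the rack's back rail, straight behind the gap at rack y = -130 mm: 25 mm (x) x 26 mm (y). Origin at the centre of its top face, 50 mm above the table. 26 mm of dark rail lie between neighbouring pads.
Not all that is in view belongs to the job. Of the things like the red_block, leave any that is green or purple; of the rest the smaller one is meant.

How it is judged:
By the outcome, as a careful person would: the job done as asked, in the order asked, and still so for the second after the job is handed in, with the robot touching nothing.
It also fails if it takes over 64 s, if anything falls off the work surface, if the arm or the gripper's body presses on something with over 40 N, if the wrist force passes 120 N, or if a joint passes its speed limit or range.

### The arm

A 6-joint arm with a two-finger parallel gripper is mounted at the origin on the work surface. World frame = base frame: x ahead of the robot, y to its left, z up, the work surface at z = 0. Lengths are in m, angles in degrees, forces in N, time in s.
With the tool pointing down it reaches from about 0.4 to 0.825 m from the base axis. Payload 7 kg.
Tool frame: the origin (TCP) lies midway between the tips of the shut fingers; the grasp point (between the pads) lies 19 mm behind it; z points along the fingers, y is the direction in which the jaws open and shut (so a half turn about z gives the same grasp; the last joint's range is limited). The gripper opens to 88 mm and grips with 3 to 60 N. Pads are 19 mm wide; open, the fingers measure 130 mm over their backs; the gripper's body (78 mm by 193 mm) begins 47 mm behind the grasp point.
Start: joints at [-46.633, 20.546, 0.682, 0, -70.136, -16.507], TCP at [0.305, -0.602, 0.227] pointing down, gripper open.
Joint ranges: [-176.03, 176.03], [-82.01, 121.73], [-58.28, 71.71], [-173.87, 95.51], [-174.79, -0.11], [-173.66, 173.66]. Speed limits (degrees/s): [136.94, 136.94, 172.46, 180, 180, 180].

### API

Orientations are given as [roll, pitch, yaw] about the fixed x, y, z axes, in that order (R = Rz(yaw) Ry(pitch) Rx(roll)).
In Python, from plant import sensors, viewer, r gives the robot as it stands. The module is installed in compiled form; this text tells all that it offers.
- The arm moves only by the shell command python3 -m handwheel 'ROWS' [OPENING] [FORCE]. ROWS is JSON, one flat list of numbers, 6 for each row, row after row: the shift along the world's x, y, z in cm, then the turn, a rotation vector about the world's x, y, z in rad. In form: [tx, ty, tz, wx, wy, wz, tx, ty, tz, wx, wy, wz, ...]. A call has 1 to 8 rows; each row is the pose to reach, as a shift and turn from the pose measured when the call began; what a row does not reach only later rows make up. A row lasts 1/10 s, in which the tool goes at most 50 mm and 8.59 degrees, less where a joint would pass 70% of its speed; a pose out of reach is approached as far as the arm can. A call with a gripper value outside its range is refused whole. OPENING is the closure in counts, from 0 (fully open) to 255 (shut), set as the call begins (- or left out, the last holds). The fingers move at their own pace and stop on an object; FORCE is the grip in N (left out, the last holds). Time passes only in rows, so rows that repeat a pose let the fingers close. It gives the time, the measured TCP pose, the force and the opening at its end, in the units of the state.
- sensors.get_state(): the state, without advancing time (a new reading comes with each control period).
- viewer.capture(name): name is "scene" or "top" or "wrist"; returns a dict with "img" (480x640x3 uint8, red, green, blue), "camera_matrix" (3x3 intrinsics, pixels), "camera_from_world" (4x4, takes a point from world to camera coordinates); the wrist camera has in their place "mount" (4x4, takes a point from camera to tool coordinates, whose origin is the TCP and whose axes are the flange's). Camera axes: x right, y down, z forward; pixel columns grow to the right and rows downward; lengths in m; the calibration is good to about 2 mm. The wrist camera is an equidistant fisheye: a pixel r from the principal point sees the ray r / f radians off the axis. A picture is of the moment at which its call begins: read the wrist's pose just before it. There is no depth.
- r.close_job(): hands the job in, once; it reports no verdict.
The state is a dict: "time_s": time; "joints": joint angles; "qd": joint speeds; "joint_torque": joint torques, N m; "tcp_pos": TCP position; "eef_rot": TCP orientation; "contact_force": force on the tool from outside, world axes, zero at the start; "moment": the same for the moment, N m; "gripper_width": finger opening in m.
Only numpy, scipy, OpenCV 4.12 (cv2) and the standard library are available. Lean on these libraries where they do the work, as an engineer would, in place of code of your own. Each camera call takes 0.05 s, during which the arm holds its last target.

## Working session

There is one attempt and no reset: what is moved stays moved. The work goes in short steps, Python scripts to look and compute and a shell command to move; the robot and the scene stay as the last step left them, time stands still between calls to the robot, and variables do not carry over. Pictures are saved under pics/ and viewed, and the job is handed in when it is done.

```bash
mkdir -p pics; python3 - <<'E'
from plant import sensors, viewer, r
import cv2
print(sensors.get_state())
for n in ("scene","top","wrist"):
    c=viewer.capture(n); cv2.imwrite(f"pics/{n}0.png",c["img"][:,:,::-1])
    print(n,{k:v.tolist() if hasattr(v,'tolist') else v for k,v in c.items() if k!="img"})
E
```

```text
{'time_s': 0.0, 'joints': array([-4.66327645e+01,  2.05909625e+01,  6.32925159e-01, -2.21246324e-02,
       -7.01354953e+01, -1.65081594e+01]), 'qd': array([-0.09131756,  0.00397169,  0.10297246, -0.01320083, -0.00104799,
       -0.0169084 ]), 'joint_torque': array([-2.31527352e-03, -5.82722068e+01,  2.93053865e+01,  6.99752927e+00,
        6.80784593e-03, -1.58754528e-04]), 'tcp_pos': array([ 0.30473421, -0.60173504,  0.22561527]), 'eef_rot': array([ 1.79904412e+02, -6.63918335e-03, -1.53148453e+02]), 'contact_force': array([-0.40202394, -0.02551731, -0.24246146]), 'moment': array([-0.01735409,  0.00319681,  0.04745468]), 'gripper_width': 0.08776370439039306}
scene {'camera_matrix': [[493.3811528705964, 0.0, 319.9459361950402], [0.0, 493.3811528705964, 233.92183837240884], [0.0, 0.0, 1.0]], 'camera_from_world': [[0.8063902577668954, 0.5911182240012655, -0.017719972692690395, -0.4732188923110363], [0.401270152253642, -0.5689227914502073, -0.7178503481080463, -0.16677209146362393], [-0.4344157192010653, 0.571757031108577, -0.6959718961918843, 1.252672008222479], [0.0, 0.0, 0.0, 1.0]]}
[... 181 characters left out ...]
0.9998522627897828, -0.008003857529184758, 0.012919498388245495], [-0.9986370143027266, 0.015591777465714407, -0.049809739409032674, 0.5794591999102096], [0.04992717502255306, 0.007235265690393321, -0.9987266533564911, 1.3446436549626657], [0.0, 0.0, 0.0, 1.0]]}
wrist {'camera_matrix': [[371.64829954431775, 0.0, 318.76138028947963], [0.0, 371.64829954431775, 241.1530097749582], [0.0, 0.0, 1.0]], 'mount': [[-0.0003104247357093382, -0.9689137782787511, -0.24739845168892932, 0.06525138790850796], [0.9999989556813045, -0.0006499722552988895, 0.001290802993919735, 0.0011030598849806061], [-0.001411478935454054, -0.24739779262892259, 0.968912968191443, -0.15752976262997376], [0.0, 0.0, 0.0, 1.0]]}
```

View pics/top0.png

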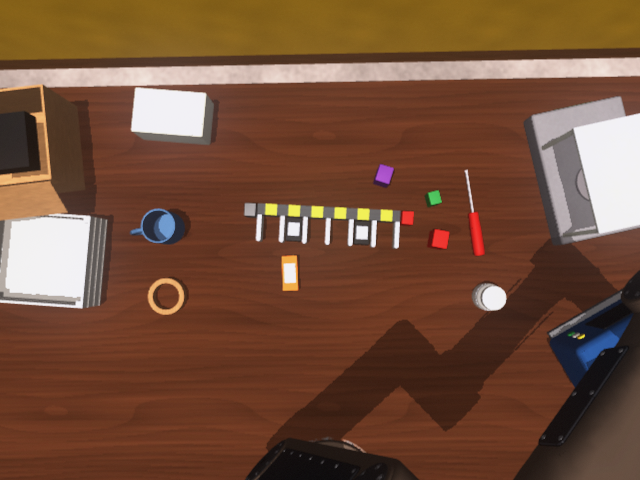

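View pics/scene0.png

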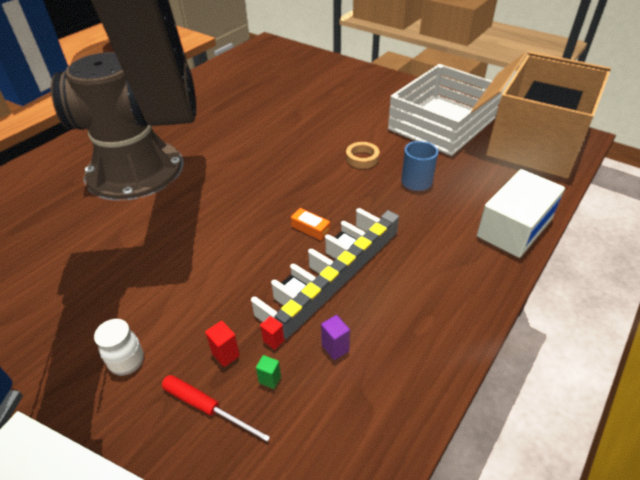

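The top view shows the small red block at px (408,218), touching the right (−y) rack end. The bigger red block at (440,239) and the green and purple ones are decoys. So I count from −y: pad_f, pad_e, pad_d, and the third gap is rack y = −26. The pack is at (290,273). Next I'll measure.

```bash
cat > h.py <<'E'
from plant import sensors, viewer, r
import cv2, numpy as np
from scipy.spatial.transform import Rotation as R
def cap(n,fn=None):
    s=sensors.get_state(); c=viewer.capture(n)
    if fn: cv2.imwrite("pics/"+fn,c["img"][:,:,::-1])
    if n=="wrist":
        T=np.eye(4); T[:3,:3]=R.from_euler('xyz',s["eef_rot"],degrees=True).as_matrix(); T[:3,3]=s["tcp_pos"]
        c["wfc"]=T@np.array(c["mount"])
    else: c["wfc"]=np.linalg.inv(np.array(c["camera_from_world"]))
    c["fish"]=n=="wrist"
    return c
def ray(c,uv):
    uv=np.atleast_2d(np.array(uv,float)); K=np.array(c["camera_matrix"])
    d=(uv-K[:2,2])/np.array([K[0,0],K[1,1]])
    if c["fish"]:
        th=np.linalg.norm(d,axis=1,keepdims=True); d=np.hstack([d/np.maximum(th,1e-9)*np.sin(th),np.cos(th)])
    else: d=np.hstack([d,np.ones((len(d),1))])
    return c["wfc"][:3,3], d@c["wfc"][:3,:3].T
def onz(c,uv,z):
    o,d=ray(c,uv); return (o+d*((z-o[2])/d[:,2:]))[:,:2]
def blobs(c,lo,hi,amin=40):
    m=cv2.inRange(cv2.cvtColor(c["img"],cv2.COLOR_RGB2HSV),lo,hi)
    n,l,st,ce=cv2.connectedComponentsWithStats(m)
    return [(ce[i],st[i],l==i) for i in range(1,n) if st[i,4]>=amin]
Y=((24,150,120),(35,255,255)); O=((8,170,120),(20,255,255))
def rackpose(P): # P: pad xy, sorted by y descending
    P=P[np.argsort(-P[:,1])]; t=np.array([130,78,26,-26,-78,-130])/1e3
    m=P.mean(0); u=(t@(P-m))/(t@t); L=np.linalg.norm(u); u/=L   # rack +y axis
    ang=np.arctan2(-u[0],u[1]); ex=np.array([u[1],-u[0]])
    return m-0.0375*ex, ang, L
def torack(p,o,a):
    c,s=np.cos(a),np.sin(a); return (np.atleast_2d(p)-o)@np.array([[c,-s],[s,c]])
def toworld(p,o,a):
    c,s=np.cos(a),np.sin(a); return np.atleast_2d(p)@np.array([[c,s],[-s,c]])+o
E
python3 - <<'E'
from h import *
np.set_printoptions(precision=4,suppress=True)
for n in ("top","scene"):
    c=cap(n); b=blobs(c,*Y); print(n,[(x[0].round(1).tolist(),int(x[1][4])) for x in b])
    b=[x for x in b if x[1][1]>60]
    # restrict to table pads
    P=onz(c,[x[0] for x in b],0.05); print(P)
    if len(P)==6:
        o,a,L=rackpose(P); print(o,a,L); print(torack(P,o,a))
    for x in blobs(c,*O,amin=100):
        ys,xs=np.nonzero(x[2]); rect=cv2.minAreaRect(np.c_[xs,ys].astype(np.float32)); print('orange',rect,x[1][4])
        bp=onz(c,cv2.boxPoints(rect),0.03); print(bp,bp.mean(0))
    if n=="top":
        cv2.imwrite("pics/crop.png",cv2.resize(c["img"][180:330,220:480,::-1],None,fx=3,fy=3,interpolation=cv2.INTER_CUBIC))
E
```

```text
top [([270.8, 208.9], 128), ([293.7, 210.2], 126), ([316.9, 211.3], 127), ([340.0, 212.5], 132), ([363.0, 213.6], 133), ([386.0, 215.0], 134)]
[[ 0.6432  0.1185]
 [ 0.6394  0.0671]
 [ 0.636   0.0148]
 [ 0.6326 -0.0372]
 [ 0.6292 -0.089 ]
 [ 0.6254 -0.1406]]
[ 0.5969 -0.0085] -0.06778124897942243 1.0001011680677152
[[ 0.0376  0.1299]
 [ 0.0373  0.0783]
 [ 0.0375  0.026 ]
 [ 0.0376 -0.0262]
 [ 0.0377 -0.0781]
 [ 0.0374 -0.1299]]
orange ((319.5, 29.0), (58.0, 639.0), 90.0) 34241
[[ 1.1457  0.7489]
 [ 1.1175 -0.7388]
 [ 0.9809 -0.7331]
 [ 1.0077  0.7472]] [1.0629 0.0061]
orange ((289.2183532714844, 272.74090576171875), (36.05204772949219, 16.610586166381836), 87.61405944824219) 320
[[0.5392 0.1003]
 [0.5402 0.0624]
 [0.4583 0.0601]
 [0.4573 0.0978]] [0.4988 0.0802]
scene [([378.1, 228.8], 123), ([362.9, 242.8], 137), ([346.7, 257.6], 152), ([329.6, 273.5], 163), ([311.2, 290.2], 181), ([291.4, 307.9], 202)]
[[ 0.6476  0.119 ]
 [ 0.6441  0.0671]
 [ 0.6403  0.0154]
 [ 0.637  -0.0366]
 [ 0.6332 -0.0884]
 [ 0.629  -0.1405]]
[ 0.6011 -0.008 ] -0.07087977707461388 1.0003852860979658
[[ 0.0373 
[... 5146 characters left out ...]
296]
 [ 0.6655 -0.2769]
 [ 0.673  -0.2783]
 [ 0.668  -0.3306]] [ 0.6668 -0.3038]
orange ((340.0253601074219, 441.9368896484375), (9.447552680969238, 53.97226333618164), 30.018367767333984) 185
[[ 0.8234 -0.316 ]
 [ 0.8162 -0.237 ]
 [ 0.8302 -0.236 ]
 [ 0.8365 -0.3145]] [ 0.8266 -0.2758]
orange ((315.3912658691406, 450.8446960449219), (9.252542495727539, 67.18838500976562), 37.64761734008789) 265
[[ 0.7976 -0.354 ]
 [ 0.7999 -0.2587]
 [ 0.8137 -0.2594]
 [ 0.8104 -0.3539]] [ 0.8054 -0.3065]
orange ((248.4098358154297, 462.0081787109375), (10.370986938476562, 48.39794158935547), 39.80557632446289) 215
[[ 0.73   -0.4072]
 [ 0.7307 -0.3431]
 [ 0.7464 -0.3437]
 [ 0.7449 -0.4071]] [ 0.738  -0.3753]
```

View pics/crop.png

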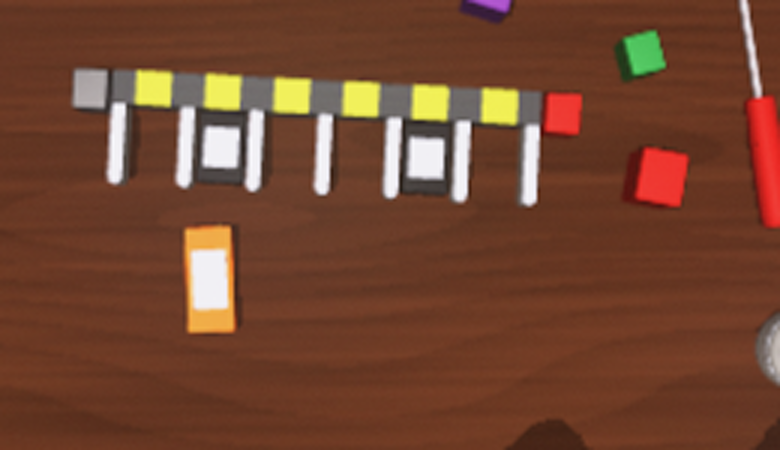

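```bash
python3 -m handwheel '[2.7,3.85,0,0,0,0.13, 5.4,7.7,0,0,0,0.26, 8.1,11.5,0,0,0,0.39, 10.8,15.4,0,0,0,0.52, 13.5,19.2,0,0,0,0.65, 16.2,23,0,0,0,0.78, 18.9,27,0,0,0,0.91, 21.6,30.8,0,0,0,1.03]' 255 20
```

```text
time_s: 1.05
tcp_pos: [0.5216, -0.2921, 0.2263]
eef_rot: [180.0, -0.0, -93.8]
contact_force: [0.3, -1.1, 0.4]
gripper_width: 0.0294
```

```bash
python3 -m handwheel '[2.6,3.8,-1.5,0,0,0, 5.2,7.6,-3.5,0,0,0, 7.9,11.4,-5.5,0,0,0, 10.5,15.2,-7.6,0,0,0, 10.5,15.2,-9.6,0,0,0, 10.5,15.2,-9.6,0,0,0]'; python3 - <<'E'
from h import *
np.set_printoptions(precision=4,suppress=True)
s=sensors.get_state(); print(s["tcp_pos"],s["eef_rot"],s["gripper_width"])
c=cap("wrist","w1.png"); b=blobs(c,*Y,amin=60)
for x in b: print(x[0],x[1],onz(c,x[0],0.05))
cap("top","t1.png"); cap("scene","s1.png")
E
```

```text
time_s: 1.65
tcp_pos: [0.6251, -0.1385, 0.1268]
eef_rot: [179.6, -0.0, -93.7]
contact_force: [-1.2, -0.4, 0.5]
gripper_width: 0.0005
[ 0.6251 -0.1385  0.1268] [179.6337  -0.0065 -93.72  ] 0.0005032688974012471
[  3.8009 245.5032] [  0 200  13  72 467] [[ 0.897  -0.1575]]
[316.7086 247.9109] [ 297  229   41   39 1493] [[ 0.6261 -0.1387]]
[481.9333 436.1909] [451 426  44  23 330] [[0.4855 0.0535]]
```

View pics/w1.png

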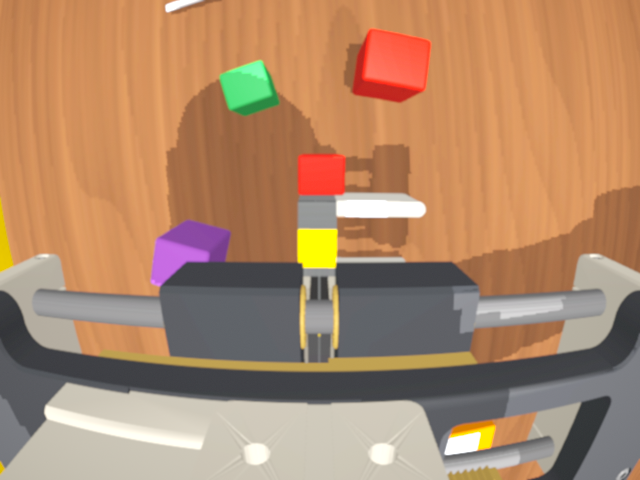

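View pics/s1.png

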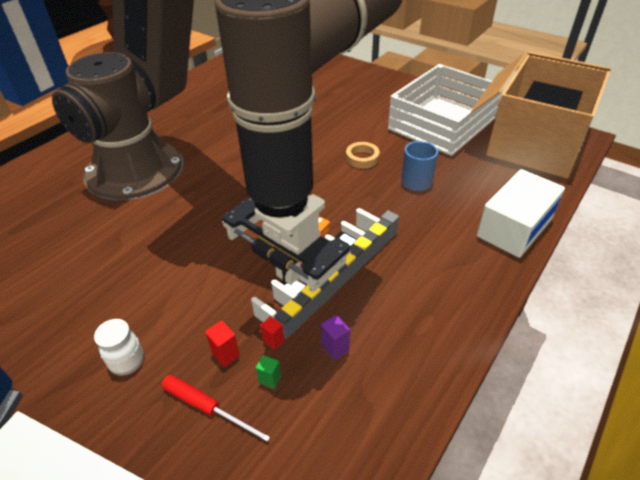

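```bash
python3 -m handwheel '[0.1,0,-2,0.006,0,0, 0.1,0,-4,0.006,0,0, 0.1,0,-5.5,0.006,0,0, 0.1,0,-6.5,0.006,0,0, 0.1,0,-7,0.006,0,0, 0.1,0,-7.1,0.006,0,0, 0.1,0,-7.1,0.006,0,0]'; python3 - <<'E'
from h import *
s=sensors.get_state(); print(s["tcp_pos"],s["eef_rot"],s["contact_force"])
cap("scene","s2.png"); cap("wrist","w2.png")
im=cv2.imread("pics/s2.png")[220:380,200:420]; cv2.imwrite("pics/s2c.png",cv2.resize(im,None,fx=3.5,fy=3.5,interpolation=cv2.INTER_CUBIC))
E
```

```text
time_s: 2.5
tcp_pos: [0.6282, -0.1411, 0.0612]
eef_rot: [-179.9, 0.3, -93.8]
contact_force: [-0.1, -0.2, 0.7]
gripper_width: 0.0004
[ 0.62818847 -0.14106938  0.06116765] [-179.9410074     0.31324354  -93.84161072] [-0.08784483 -0.18337525  0.71062811]
```

View pics/s2c.png

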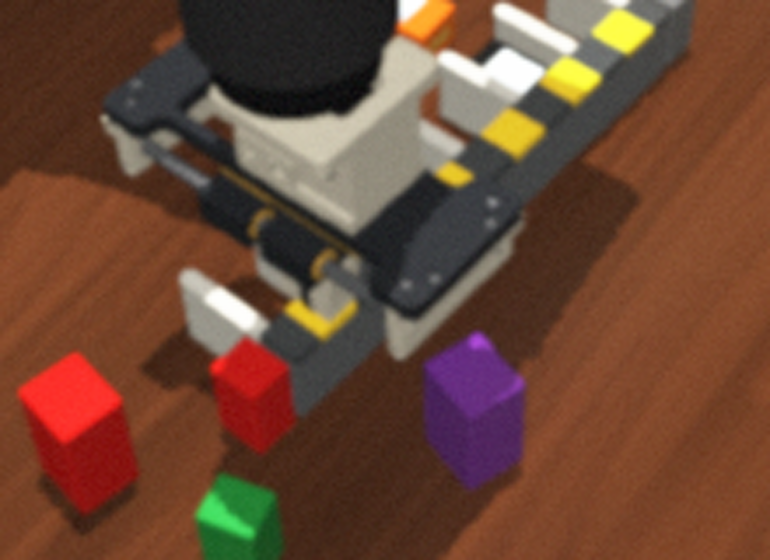

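View pics/w2.png

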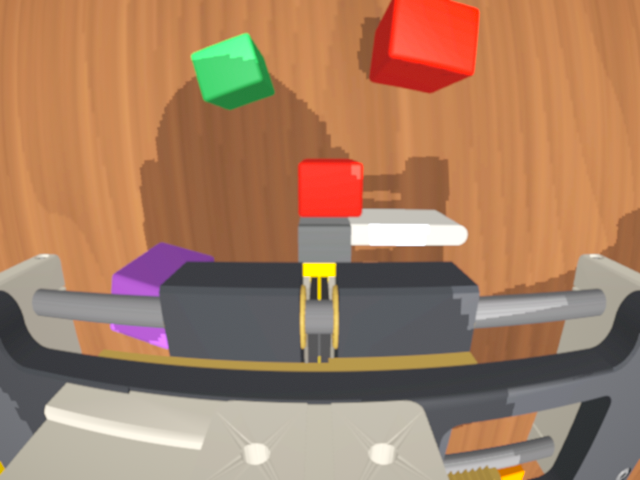

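```bash
python3 -m handwheel '[-0.1,0,-0.3,0,0,0, -0.2,0,-0.6,0,0,0, -0.2,0,-0.8,0,0,0, -0.2,0,-0.8,0,0,0]'; python3 -m handwheel '[0,0,0,0,0,0]'; python3 -c "
from h import *
print(sensors.get_state()['tcp_pos'],sensors.get_state()['contact_force'])"
```

```text
time_s: 3.0
tcp_pos: [0.626, -0.1408, 0.0528]
eef_rot: [-180.0, 0.3, -93.8]
contact_force: [-0.3, 0.8, 0.6]
gripper_width: 0.0004
time_s: 3.1
tcp_pos: [0.626, -0.1408, 0.0527]
eef_rot: [-180.0, 0.3, -93.8]
contact_force: [-0.3, 0.7, -0.5]
gripper_width: 0.0004
[ 0.62601479 -0.1408491   0.05271203] [-0.26963945  0.6678472  -0.54308685]
```

```bash
python3 -m handwheel '[0,0,-0.1,0,0,0, 0,0,-0.15,0,0,0, 0,0,-0.15,0,0,0]';  python3 -m handwheel '[0,0,-0.05,0,0,0, 0,0,-0.05,0,0,0]'; python3 -m handwheel '[0,0,-0.05,0,0,0, 0,0,-0.05,0,0,0]'
```

```text
time_s: 3.4
tcp_pos: [0.6259, -0.1408, 0.0511]
eef_rot: [-180.0, 0.3, -93.8]
contact_force: [-1.1, -0.7, 0.6]
gripper_width: 0.0001
time_s: 3.6
tcp_pos: [0.6259, -0.1408, 0.0505]
eef_rot: [-180.0, 0.3, -93.8]
contact_force: [1.0, 0.1, 0.0]
gripper_width: 0.0005
time_s: 3.8
tcp_pos: [0.626, -0.1408, 0.0504]
eef_rot: [-180.0, 0.3, -93.8]
contact_force: [-1.5, 0.2, 3.6]
gripper_width: 0.0004
```

```bash
python3 -m handwheel '[0,0.2,-0.1,0,0,0, 0.05,0.8,-0.1,0,0,0, 0.1,1.6,-0.1,0,0,0, 0.17,2.4,-0.1,0,0,0, 0.22,3.2,-0.1,0,0,0, 0.28,4,-0.1,0,0,0, 0.33,4.8,-0.1,0,0,0, 0.36,5.2,-0.1,0,0,0]'
```

```text
time_s: 4.6
tcp_pos: [0.6305, -0.0891, 0.0504]
eef_rot: [-179.9, 0.3, -93.8]
contact_force: [-0.9, -4.3, 5.3]
gripper_width: 0.0009
```

```bash
python3 -m handwheel '[0.02,0.6,-0.1,0,0,0, 0.07,1.4,-0.1,0,0,0, 0.12,2.2,-0.1,0,0,0, 0.18,3,-0.1,0,0,0, 0.23,3.8,-0.1,0,0,0, 0.28,4.6,-0.1,0,0,0, 0.33,5.2,-0.1,0,0,0, 0.33,5.3,-0.1,0,0,0]'; python3 - <<'E'
from h import *
s=sensors.get_state(); print(s["tcp_pos"],s["contact_force"])
cap("scene","s3.png"); c=cap("wrist","w3.png")
im=cv2.imread("pics/s3.png")[170:330,240:460]; cv2.imwrite("pics/s3c.png",cv2.resize(im,None,fx=3.5,fy=3.5,interpolation=cv2.INTER_CUBIC))
for x in blobs(c,*Y,amin=60): print(x[0],x[1],onz(c,x[0],0.05))
E
```

```text
time_s: 5.4
tcp_pos: [0.6347, -0.0363, 0.0504]
eef_rot: [-179.8, 0.2, -93.7]
contact_force: [0.5, -3.2, 5.6]
gripper_width: 0.0003
[ 0.63465852 -0.03630677  0.05036001] [ 0.45605565 -3.19005559  5.58402872]
[323.40418907  61.55108973] [ 293   33   62   58 3533] [[ 0.62614479 -0.13791243]]
[323.3792914  180.94699258] [ 294  151   60   61 3641] [[ 0.62948123 -0.08670183]]
[319.02071006 275.74556213] [303 269  33  31 338] [[ 0.63409315 -0.04442474]]
```

View pics/s3c.png

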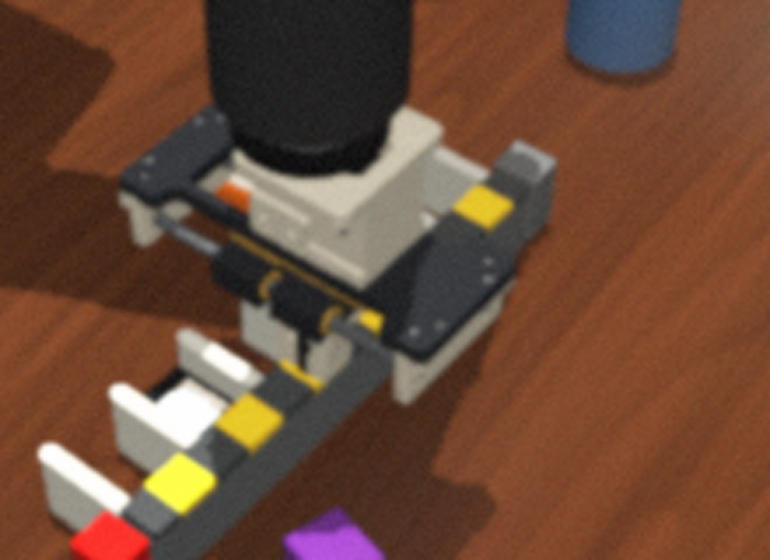

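View pics/w3.png

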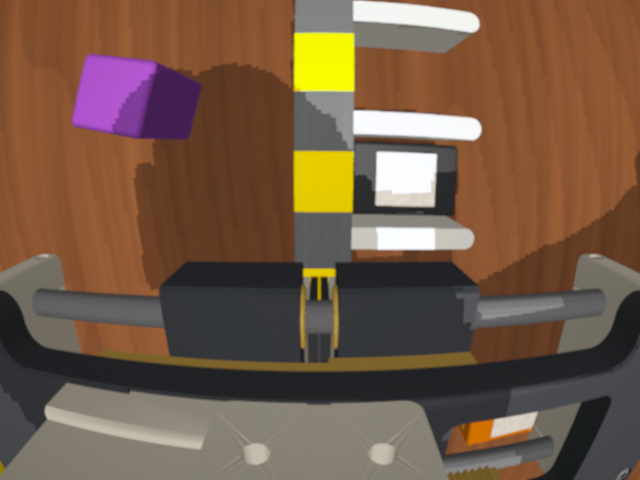

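```bash
python3 -m handwheel '[0,0,2,0,0,0, 0,0,5,0,0,0, -1,1,8,0,0,-0.14, -3,3,11,0,0,-0.28, -5,5,11,0,0,-0.42, -8,7,11,0,0,-0.56, -11,9,11,0,0,-0.7, -13.6,11.6,11,0,0,-0.84]' 0; python3 -c "
from h import *
print(sensors.get_state()['joints'])"
```

```text
time_s: 6.3
tcp_pos: [0.4971, 0.0799, 0.1603]
eef_rot: [-179.8, 0.2, -142.2]
contact_force: [0.4, 1.0, -0.9]
gripper_width: 0.059
[ 31.68205841   7.39913713 -26.37597505   0.22890758 -55.96227796
 -84.05634725]
```

```bash
python3 -m handwheel '[0,0,0,0,0,-0.14, 0,0,0,0,0,-0.28, 0,0,0,0,0,-0.42, 0,0,0,0,0,-0.56, 0,0,0,0,0,-0.62, 0,0,0,0,0,-0.62]'; python3 - <<'E'
from h import *
np.set_printoptions(precision=4,suppress=True)
s=sensors.get_state(); print(s["tcp_pos"],s["eef_rot"],s["gripper_width"])
c=cap("wrist","w4.png"); cap("top","t4.png")
for x in blobs(c,*Y,amin=200): print(x[0],x[1],onz(c,x[0],0.05))
for x in blobs(c,*O,amin=300): print("O",x[0],x[1],onz(c,x[0],0.03))
E
```

```text
time_s: 6.9
tcp_pos: [0.4971, 0.08, 0.1602]
eef_rot: [-179.8, 0.2, -177.8]
contact_force: [0.6, 0.0, 0.0]
gripper_width: 0.0878
[0.4971 0.08   0.1602] [-179.7928    0.2481 -177.8105] 0.08775093445568913
O [320.6359 227.7698] [297 181  48 102 769] [[0.4941 0.0827]]
```

View pics/w4.png

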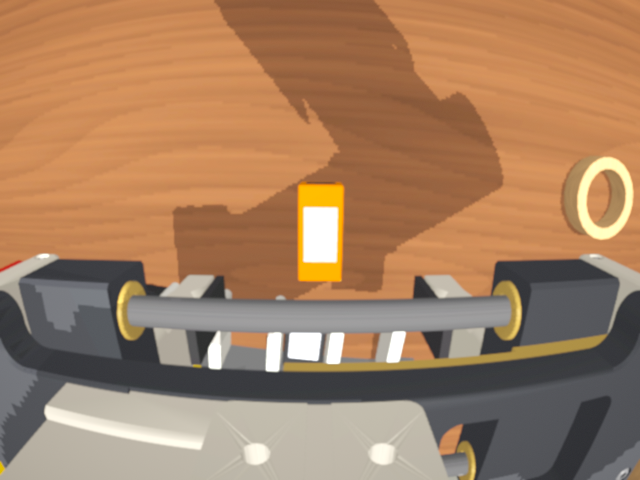

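View pics/t4.png

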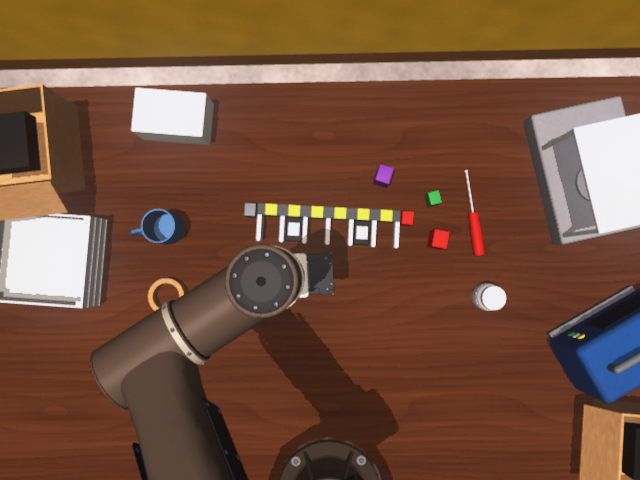

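```bash
cat >> h.py <<'E'
def packpose(c,z=0.03,amin=300):
    b=blobs(c,*O,amin=amin)
    out=[]
    for x in b:
        ys,xs=np.nonzero(x[2]); 
        P=onz(c,np.c_[xs,ys],z)
        rc=cv2.minAreaRect((P*1000).astype(np.float32)); bp=cv2.boxPoints(rc)/1000
        e=[bp[1]-bp[0],bp[2]-bp[1]]; e=max(e,key=np.linalg.norm); 
        if e[0]<0: e=-e
        out.append((bp.mean(0),np.arctan2(e[1],e[0]),np.array(rc[1])))
    return out
E
python3 - <<'E'
from h import *
np.set_printoptions(precision=4,suppress=True)
c=cap("wrist")
for p in packpose(c): print(p)
E
```

```text
(array([0.4982, 0.0825], dtype=float32), np.float32(0.026870698), array([82.9602, 37.1336]))
```

```bash
python3 -m handwheel '[0.1,0.25,-2,0,0,-0.012, 0.1,0.25,-5,0,0,-0.012, 0.1,0.25,-8,0,0,-0.012, 0.1,0.25,-11,0,0,-0.012, 0.1,0.25,-13.5,0,0,-0.012, 0.1,0.25,-14.6,0,0,-0.012, 0.1,0.25,-15,0,0,-0.012, 0.1,0.25,-15.1,0,0,-0.012]' 0; python3 - <<'E'
from h import *
np.set_printoptions(precision=4,suppress=True)
c=cap("wrist","w5.png")
for p in packpose(c): print(p)
E
```

```text
time_s: 7.85
tcp_pos: [0.4984, 0.0826, 0.0095]
eef_rot: [-179.8, 0.3, -178.3]
contact_force: [0.2, 0.4, 0.4]
gripper_width: 0.0876
(array([0.4732, 0.0815], dtype=float32), np.float32(0.030257666), array([36.4352, 36.0667]))
```

View pics/w5.png

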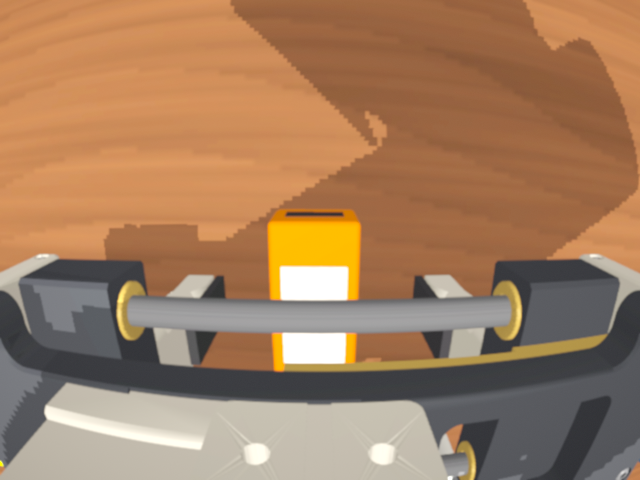

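```bash
python3 -m handwheel '[0,0,0,0,0,0, 0,0,0,0,0,0, 0,0,0,0,0,0, 0,0,0,0,0,0, 0,0,0,0,0,0, 0,0,0,0,0,0]' 255 4;python3 -m handwheel '[0,0,0,0,0,0]'
```

```text
time_s: 8.5
tcp_pos: [0.4987, 0.0827, 0.0099]
eef_rot: [-179.8, 0.3, -178.3]
contact_force: [-0.2, -0.3, -1.2]
gripper_width: 0.0453
time_s: 8.6
tcp_pos: [0.4986, 0.0826, 0.0098]
eef_rot: [-179.8, 0.3, -178.3]
contact_force: [0.3, -1.0, -0.2]
gripper_width: 0.0372
```

```bash
python3 -m handwheel '[0,0,0,0,0,0, 0,0,0,0,0,0]'
```

```text
time_s: 8.8
tcp_pos: [0.4986, 0.0826, 0.0099]
eef_rot: [-179.8, 0.3, -178.3]
contact_force: [-0.3, -0.6, 1.0]
gripper_width: 0.0359
```

```bash
python3 -m handwheel '[-0.03,-0.4,-0.04,0,0,0, -0.09,-1.3,-0.04,0,0,-0.01, -0.16,-2.3,-0.04,0,0,-0.02, -0.23,-3.3,-0.04,0,0,-0.035, -0.3,-4.3,-0.04,0,0,-0.05, -0.36,-5.3,-0.04,0,0,-0.065, -0.43,-6.3,-0.04,0,0,-0.08, -0.48,-7,-0.04,0,0,-0.095]'
```

```text
time_s: 9.6
tcp_pos: [0.4941, 0.0117, 0.0098]
eef_rot: [-179.8, 0.3, 176.1]
contact_force: [-0.3, 3.5, 5.4]
gripper_width: 0.0358
```

```bash
python3 - <<'E'
from h import *
np.set_printoptions(precision=4,suppress=True)
c=cap("wrist","w6.png")
for p in packpose(c): print(p)
cap("scene","s6.png")
E
```

```text
(array([0.4687, 0.015 ], dtype=float32), np.float32(-0.06744465), array([35.965 , 36.8525]))
```

View pics/s6.png

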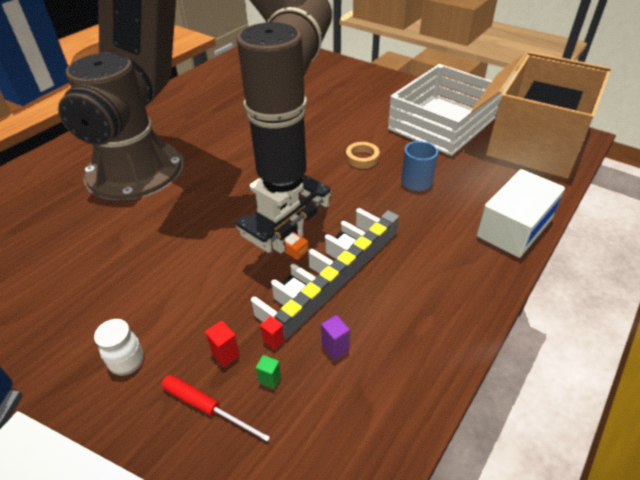

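```bash
python3 -m handwheel '[-0.03,-0.5,-0.01,0,0,0, -0.09,-1.3,-0.01,0,0,0, -0.15,-2.2,-0.01,0,0,0, -0.21,-3.1,-0.01,0,0,0, -0.25,-3.75,-0.01,0,0,0, -0.25,-3.75,-0.01,0,0,0]'; python3 - <<'E'
from h import *
np.set_printoptions(precision=4,suppress=True)
c=cap("wrist","w7.png")
for p in packpose(c): print(p)
E
```

```text
time_s: 10.3
tcp_pos: [0.4911, -0.0278, 0.0097]
eef_rot: [-179.7, 0.3, 176.1]
contact_force: [1.4, -3.1, 4.4]
gripper_width: 0.036
(array([ 0.4657, -0.0245], dtype=float32), np.float32(-0.06715371), array([36.0165, 36.8063]))
```

View pics/w7.png

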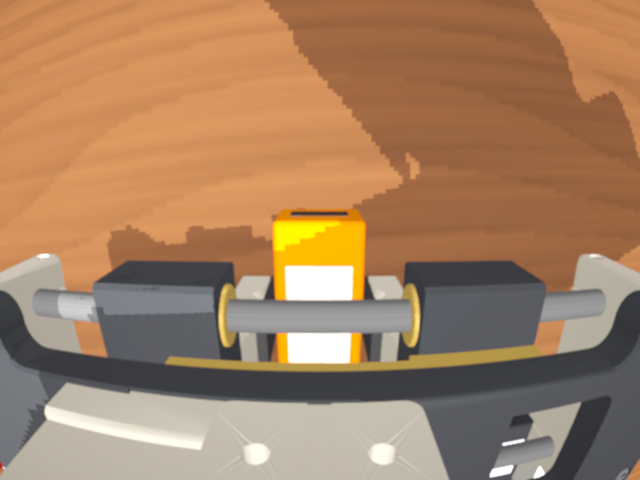

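```bash
python3 -m handwheel '[0,0,0,0,0,0, 0,0,0,0,0,0, 0,0,0,0,0,0, 0,0,0,0,0,0]' 80; python3 -m handwheel '[0,0,2,0,0,0, 0,0,5,0,0,0, -2,0.2,8,0,0,0, -5,0.4,10,0,0,0, -7,0.5,10,0,0,0, -7,0.5,10,0,0,0]'; python3 - <<'E'
from h import *
np.set_printoptions(precision=4,suppress=True)
s=sensors.get_state(); print(s["tcp_pos"],s["eef_rot"],s["gripper_width"])
c=cap("wrist","w8.png")
for p in packpose(c): print(p)
for x in blobs(c,*Y,amin=100): print(x[0],x[1],onz(c,x[0],0.05))
t=cap("top","t8.png"); cv2.imwrite("pics/t8c.png",cv2.resize(t["img"][180:330,220:480,::-1],None,fx=3,fy=3,interpolation=cv2.INTER_CUBIC))
for p in packpose(t,amin=100): print(p)
E
```

```text
time_s: 10.75
tcp_pos: [0.4906, -0.0277, 0.0094]
eef_rot: [-179.7, 0.2, 176.1]
contact_force: [0.2, 0.6, 0.2]
gripper_width: 0.0586
time_s: 11.35
tcp_pos: [0.4183, -0.0228, 0.1099]
eef_rot: [-179.8, 0.3, 176.1]
contact_force: [0.3, 0.4, 0.2]
gripper_width: 0.0601
[ 0.4183 -0.0228  0.1099] [-179.7765    0.2526  176.111 ] 0.06009587880250482
(array([ 0.4479, -0.0232], dtype=float32), np.float32(1.5034307), array([36.0445, 13.4384]))
[340.969  347.8915] [339 334   5  29 129] [[ 0.4831 -0.0108]]
(array([1.0626, 0.0064], dtype=float32), np.float32(1.5518888), array([1487.9873,  137.9048]))
(array([ 0.492 , -0.0284], dtype=float32), np.float32(-0.01714016), array([36.4022, 81.6551]))
```

View pics/w8.png

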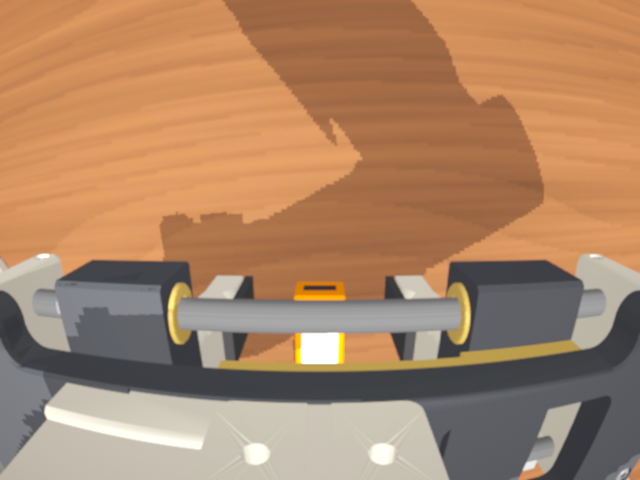

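View pics/t8c.png

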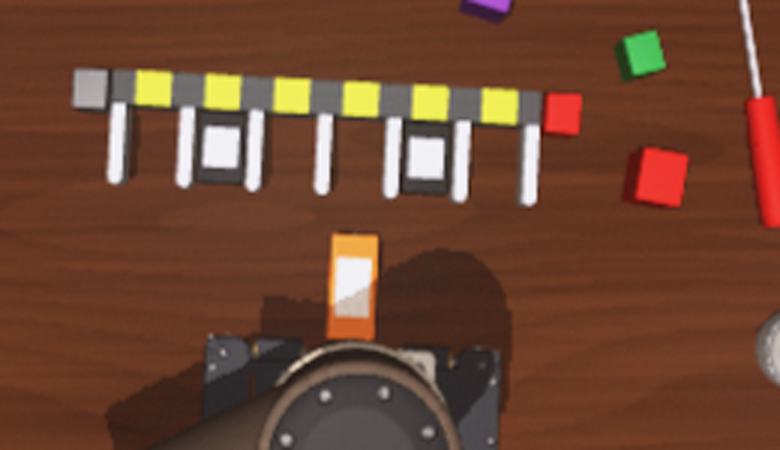

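```bash
python3 -m handwheel '[3,-0.2,0,0,0,0, 6,-0.4,0,0,0,0, 7,-0.5,-2,0,0,0, 7,-0.5,-5,0,0,0, 7,-0.5,-8,0,0,0, 7,-0.5,-9.5,0,0,0, 7,-0.5,-10,0,0,0, 7,-0.5,-10,0,0,0]'; python3 -m handwheel '[0,0,0,0,0,0, 0,0,0,0,0,0, 0,0,0,0,0,0, 0,0,0,0,0,0, 0,0,0,0,0,0, 0,0,0,0,0,0]' 255 5
```

```text
time_s: 12.25
tcp_pos: [0.4906, -0.0277, 0.0087]
eef_rot: [-179.7, 0.2, 176.1]
contact_force: [-0.3, 0.7, 0.8]
gripper_width: 0.0602
time_s: 12.85
tcp_pos: [0.491, -0.0275, 0.0094]
eef_rot: [-179.7, 0.2, 176.2]
contact_force: [-0.8, 0.7, 7.1]
gripper_width: 0.0358
```

```bash
python3 -m handwheel '[0,0.07,0,0,0,0, 0.01,0.14,0,0,0,0, 0.01,0.14,0,0,0,0]'; python3 -m handwheel '[0,0,0,0,0,0, 0,0,0,0,0,0, 0,0,0,0,0,0, 0,0,0,0,0,0]' 80; python3 -m handwheel '[0,0,2,0,0,0, 0,0,5,0,0,0, -2,0.2,7,0,0,0, -5,0.4,7,0,0,0, -7,0.5,7,0,0,0, -7,0.5,7,0,0,0]' 255; python3 - <<'E'
from h import *
np.set_printoptions(precision=4,suppress=True)
t=cap("top","t9.png"); cv2.imwrite("pics/t9c.png",cv2.resize(t["img"][200:320,280:420,::-1],None,fx=5,fy=5,interpolation=cv2.INTER_CUBIC))
for p in packpose(t,amin=100)[1:]: print(p)
P=onz(t,[x[0] for x in blobs(t,*Y)],0.05); o,a,L=rackpose(P); print(o,a,torack(packpose(t,amin=100)[1][0],o,a))
# divider tops: white
w=blobs(t,(0,0,190),(180,60,255),amin=40)
for x in w:
    if 200<x[0][1]<300 and 240<x[0][0]<410: print(x[0],x[1],torack(onz(t,x[0],0.045),o,a))
E
```

```text
time_s: 13.15
tcp_pos: [0.4909, -0.0262, 0.0094]
eef_rot: [-179.7, 0.2, 176.2]
contact_force: [-1.7, 0.1, 2.7]
gripper_width: 0.0359
time_s: 13.55
tcp_pos: [0.491, -0.0261, 0.0094]
eef_rot: [-179.7, 0.2, 176.2]
contact_force: [-1.1, -0.5, -0.2]
gripper_width: 0.0587
time_s: 14.15
tcp_pos: [0.4184, -0.0215, 0.0795]
eef_rot: [-179.7, 0.2, 176.2]
contact_force: [0.1, -0.4, -1.2]
gripper_width: 0.018
(array([ 0.4921, -0.0266], dtype=float32), np.float32(-0.072679356), array([37.5824, 80.1284]))
[ 0.5969 -0.0085] -0.06740032698248083 [[-0.1033 -0.0251]]
[258.5339 227.0508] [256 214   6  27 118] [[-0.0044  0.1558]]
[281.5086 228.2931] [279 216   6  26 116] [[-0.0045  0.1038]]
[304.5128 229.4786] [302 217   6  27 117] [[-0.0045  0.0517]]
[327.287  231.0522] [325 218   6  27 115] [[-0.0054  0.0002]]
[350.386  232.0614] [348 219   6  27 114] [[-0.005 -0.052]]
[373.4649 232.9649] [371 220   6  27 114] [[-0.0044 -0.104 ]]
[293.1879 228.604 ] [288 222  12  14 149] [[-0.0039  0.0774]]
[396.5455 234.3091] [394 222   6  26 110] [[-0.0047 -0.1561]]
[361.6507 232.1096] [356 226  12  13 146] [[-0.0038 -0.0773]]
[336.3962 275.0142] [331 266  12  19 212] [[-0.1033 -0.0254]]
```

View pics/t9c.png

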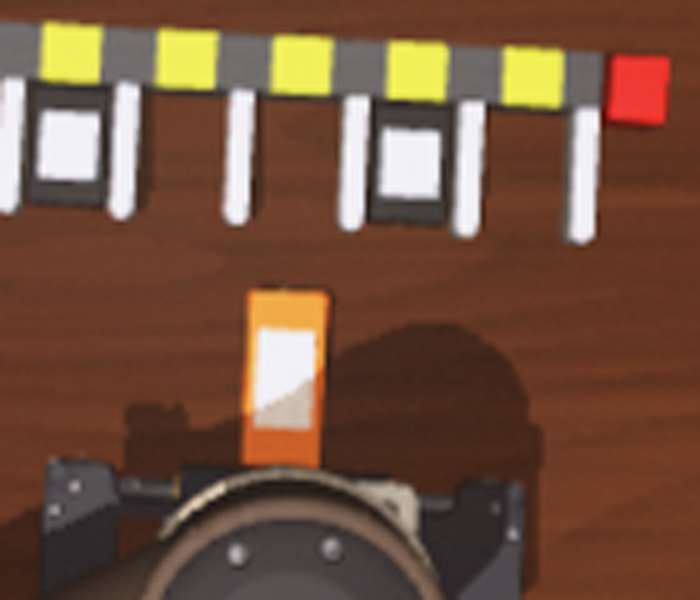

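```bash
python3 -m handwheel '[0,0.05,-1.5,0,0,0, 0,0.05,-3.5,0,0,0, 0,0.05,-5,0,0,0, 0,0.05,-6.2,0,0,0, 0,0.05,-6.8,0,0,0, 0,0.05,-6.9,0,0,0, 0,0.05,-6.9,0,0,0]'; python3 -m handwheel '[0.4,-0.03,0,0,0,0, 0.9,-0.06,0,0,0,0, 1.4,-0.1,0,0,0,0, 1.8,-0.12,0,0,0,0, 1.8,-0.12,0,0,0,0]'; python3 - <<'E'
from h import *
c=cap("wrist","w10.png")
E
```

```text
time_s: 14.9
tcp_pos: [0.4207, -0.0206, 0.0108]
eef_rot: [-179.7, 0.2, 176.2]
contact_force: [-0.9, -0.2, 0.5]
gripper_width: 0.0003
time_s: 15.4
tcp_pos: [0.4394, -0.0217, 0.0109]
eef_rot: [-179.7, 0.3, 176.2]
contact_force: [-0.4, -0.1, -0.6]
gripper_width: 0.0007
```

View pics/w10.png

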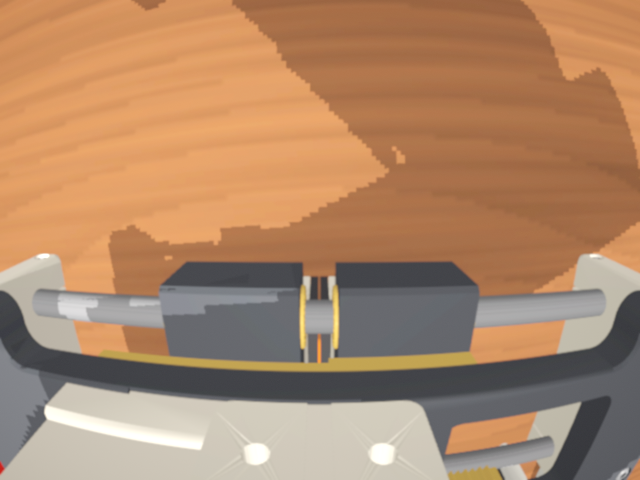

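```bash
python3 -m handwheel '[0,0,0,0,0,0, 0,0,0,0,0,0, 0.3,-0.02,0,0,0,0, 0.6,-0.04,0,0,0,0, 1.2,-0.08,0,0,0,0, 1.8,-0.12,0,0,0,0, 2.2,-0.15,0,0,0,0]' 209;  python3 - <<'E'
from h import *
np.set_printoptions(precision=4,suppress=True)
t=cap("top","t11.png"); cv2.imwrite("pics/t11c.png",cv2.resize(t["img"][200:320,280:420,::-1],None,fx=5,fy=5,interpolation=cv2.INTER_CUBIC))
for p in packpose(t,amin=60)[1:]: print(p,torack(p[0],[.5969,-.0085],-.0674))
E
```

```text
time_s: 16.15
tcp_pos: [0.4617, -0.0233, 0.0108]
eef_rot: [-179.7, 0.3, 176.2]
contact_force: [-1.4, 0.9, 1.1]
gripper_width: 0.0158
(array([ 0.5317, -0.0291], dtype=float32), np.float32(-0.015787505), array([36.4546, 43.2527])) [[-0.0636 -0.025 ]]
```

View pics/t11c.png

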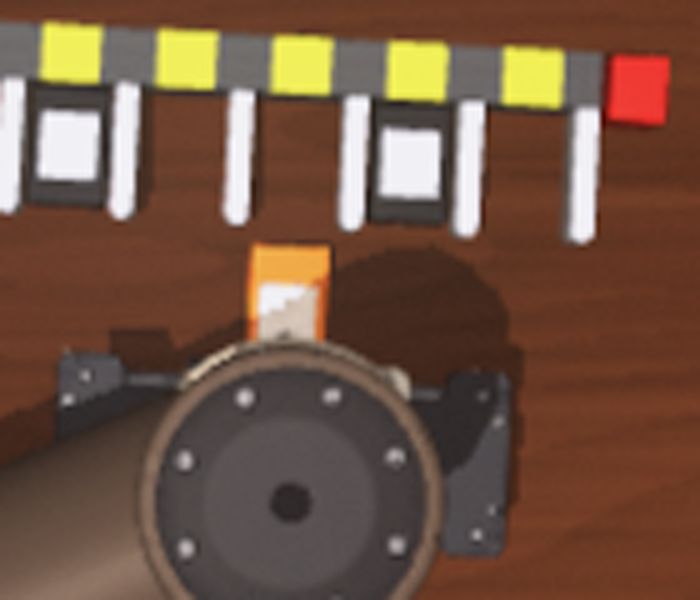

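```bash
python3 -m handwheel '[0.3,-0.02,0,0,0,0, 0.8,-0.05,0,0,0,0, 1.3,-0.09,0,0,0,0, 1.8,-0.12,0,0,0,0, 2.3,-0.15,0,0,0,0, 2.6,-0.17,0,0,0,0]';  python3 - <<'E'
from h import *
np.set_printoptions(precision=4,suppress=True)
t=cap("top","t12.png"); cv2.imwrite("pics/t12c.png",cv2.resize(t["img"][200:320,280:420,::-1],None,fx=5,fy=5,interpolation=cv2.INTER_CUBIC))
for p in packpose(t,amin=60)[1:]: print(p,torack(p[0],[.5969,-.0085],-.0674))
E
```

```text
time_s: 16.8
tcp_pos: [0.4888, -0.0249, 0.0108]
eef_rot: [-179.7, 0.3, 176.2]
contact_force: [-1.9, 0.8, 1.6]
gripper_width: 0.0159
(array([ 0.5613, -0.0307], dtype=float32), np.float32(1.5551832), array([38.773 , 34.2193])) [[-0.034  -0.0246]]
```

View pics/t12c.png

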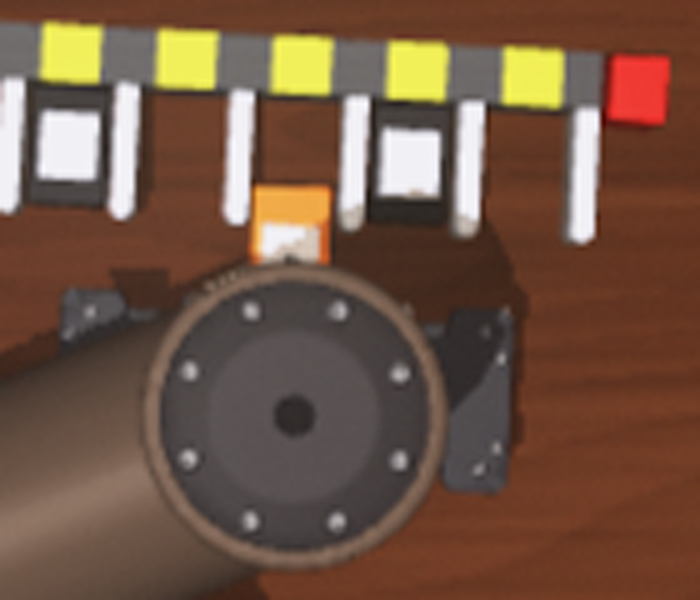

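```bash
python3 -m handwheel '[0.3,-0.02,0,0,0,0, 0.8,-0.05,0,0,0,0, 1.3,-0.09,0,0,0,0, 1.8,-0.12,0,0,0,0, 2.3,-0.15,0,0,0,0, 2.8,-0.19,0,0,0,0, 3.2,-0.21,0,0,0,0, 3.5,-0.23,0,0,0,0]';  python3 - <<'E'
from h import *
np.set_printoptions(precision=4,suppress=True)
t=cap("top","t13.png"); cv2.imwrite("pics/t13c.png",cv2.resize(t["img"][190:310,280:420,::-1],None,fx=5,fy=5,interpolation=cv2.INTER_CUBIC))
E
```

```text
time_s: 17.65
tcp_pos: [0.5244, -0.0272, 0.0108]
eef_rot: [-179.7, 0.3, 176.2]
contact_force: [-2.4, 1.5, 1.8]
gripper_width: 0.0162
```

View pics/t13c.png

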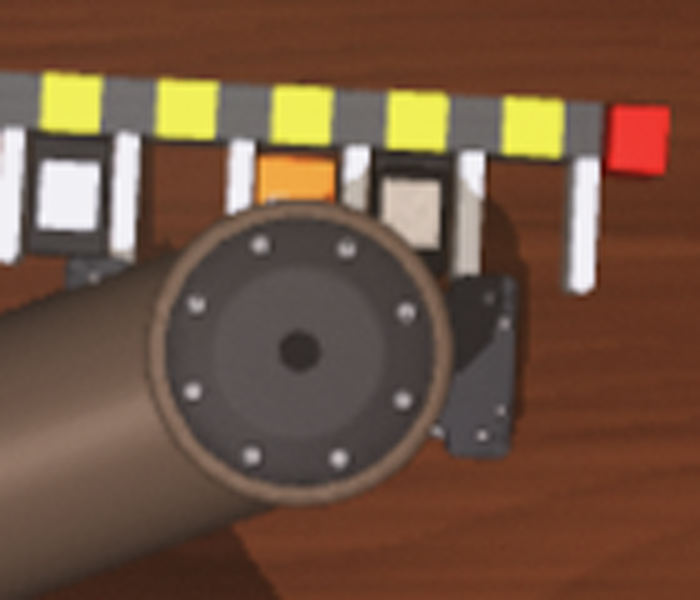

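Nearly home. I'll finish in small steps and watch the force.

```bash
python3 -m handwheel '[0.2,-0.01,0,0,0,0, 0.4,-0.03,0,0,0,0, 0.4,-0.03,0,0,0,0]'; python3 -m handwheel '[0.1,-0.01,0,0,0,0, 0.15,-0.01,0,0,0,0, 0.15,-0.01,0,0,0,0]'; python3 -m handwheel '[0.1,-0.01,0,0,0,0, 0.1,-0.01,0,0,0,0]'
```

```text
time_s: 18.0
tcp_pos: [0.5295, -0.0274, 0.0108]
eef_rot: [-179.7, 0.4, 176.2]
contact_force: [0.5, -0.2, -0.5]
gripper_width: 0.0159
time_s: 18.3
tcp_pos: [0.5299, -0.0276, 0.0107]
eef_rot: [-179.7, 0.3, 176.2]
contact_force: [-5.5, 1.5, 3.5]
gripper_width: 0.0159
time_s: 18.5
tcp_pos: [0.5298, -0.0277, 0.0105]
eef_rot: [-179.7, 0.2, 176.2]
contact_force: [-4.6, 1.9, 1.8]
gripper_width: 0.0157
```

```bash
python3 -m handwheel '[0.15,-0.01,0,0,0,0, 0.25,-0.02,0,0,0,0, 0.25,-0.02,0,0,0,0]'; python3 -m handwheel '[-0.5,0.03,0,0,0,0, -2,0.13,0,0,0,0, -4.5,0.3,0,0,0,0, -6,0.4,1,0,0,0, -8,0.5,4,0,0,0, -9,0.6,8,0,0,0, -10,0.7,12,0,0,0, -11,0.7,15,0,0,0]'; python3 - <<'E'
from h import *
np.set_printoptions(precision=4,suppress=True)
t=cap("top","t14.png"); cv2.imwrite("pics/t14c.png",cv2.resize(t["img"][190:310,280:420,::-1],None,fx=5,fy=5,interpolation=cv2.INTER_CUBIC))
o=np.array([.5969,-.0085]);a=-.0676
for p in packpose(t,amin=60)[1:]: print(p,torack(p[0],o,a))
w=blobs(t,(0,0,190),(180,60,255),amin=30)
for x in w:
    if 200<x[0][1]<300 and 240<x[0][0]<410: print(x[0],x[1],torack(onz(t,x[0],0.03),o,a))
cap("scene","s14.png")
E
```

```text
time_s: 18.8
tcp_pos: [0.5298, -0.0281, 0.0101]
eef_rot: [-179.7, -0.1, 176.2]
contact_force: [-9.8, 4.6, 5.6]
gripper_width: 0.0156
time_s: 19.6
tcp_pos: [0.4203, -0.0208, 0.1628]
eef_rot: [-179.7, 0.1, 176.2]
contact_force: [0.6, 0.1, 0.2]
gripper_width: 0.0161
(array([ 0.5798, -0.032 ], dtype=float32), np.float32(-0.079546615), array([37.2354, 81.3877])) [[-0.0154 -0.0246]]
[258.5339 227.0508] [256 214   6  27 118] [[-0.0035  0.1577]]
[281.5086 228.2931] [279 216   6  26 116] [[-0.0037  0.105 ]]
[304.5128 229.4786] [302 217   6  27 117] [[-0.0036  0.0524]]
[327.3333 230.9658] [325 218   6  27 117] [[-0.0043  0.0002]]
[350.3652 232.0783] [348 219   6  27 115] [[-0.0042 -0.0524]]
[373.4649 232.9649] [371 220   6  27 114] [[-0.0034 -0.1051]]
[293.1879 228.604 ] [288 222  12  14 149] [[-0.003   0.0783]]
[396.5455 234.3091] [394 222   6  26 110] [[-0.0038 -0.1578]]
[338.2818 236.1091] [333 227  12  20 220] [[-0.0148 -0.0254]]
[361.6507 232.1096] [356 226  12  13 146] [[-0.0029 -0.0782]]
```

View pics/t14c.png

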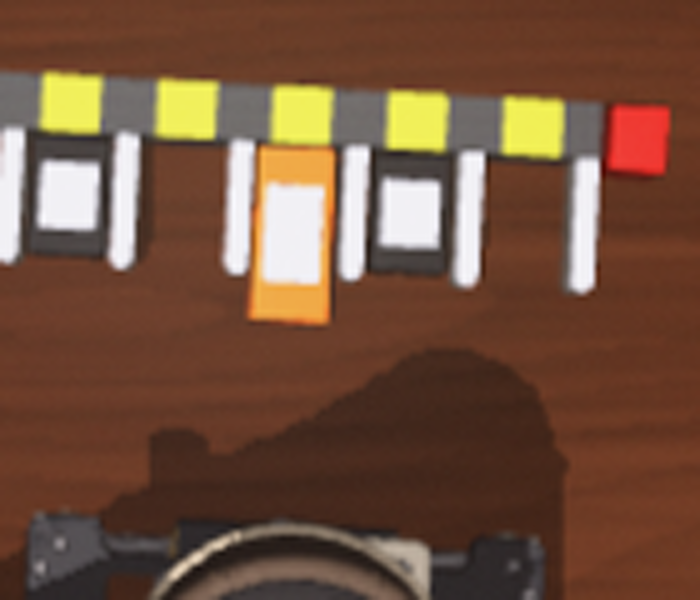

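View pics/s14.png

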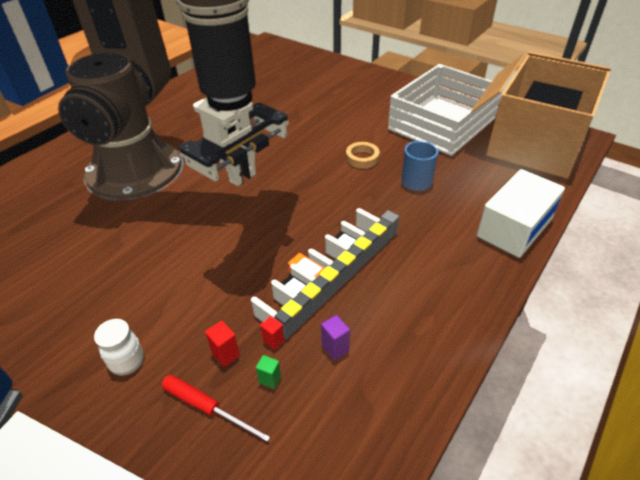

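```bash
python3 -m handwheel '[0,0,0,0,0,0, 0,0,0,0,0,0, 0,0,0,0,0,0]'; python3 -c "
from h import *
print(abs(sensors.get_state()['qd']).max()); print(r.close_job())"
```

```text
time_s: 20.0
tcp_pos: [0.4215, -0.0205, 0.1638]
eef_rot: [-179.8, 0.4, 176.2]
contact_force: [-0.3, -0.1, -0.2]
gripper_width: 0.016
0.4161943085690774
the job is handed in; nothing more can be done
None
```

The job is done and handed in at about 20 s, with no verdict reported.

**Counting end:** The small red block stands against the rack's −y end, so I counted from there. The larger red block and the green and purple ones were decoys.

**Rail touch:** I ran the shut fingertips along the rail in one stroke, from pad_f over pad_e to the middle of pad_d. The pressure read about 4 to 6 N at each stop. I lifted off there, before pad_c.

**Pack:** I gripped it lightly (4–5 N) and slid it sideways along the table to line it up with the third gap. A second light grip corrected it by 1.4 mm. I then pushed it in from behind, and it stopped against the back at about 10 N.

**Last checks:**
- **Position:** the top camera puts the pack at rack x ≈ −15 mm (nominal −15 mm) and y ≈ −25 mm (gap centre −26 mm), so it is fully home.
- **Other objects:** the labels on both black modules are at the same pixels as before the push. The other things looked unmoved in the final picture, but I did not measure them.
- **Arm:** it is clear of everything, at 0.16 m height with about zero force.

**Disagreements:** The top and scene cameras differed by about 4 mm on the rack's x position, so I relied on the wrist view and on contact instead. The sideways move was a light grip rather than a pure push. The height reading stayed constant within about 1 mm whenever the pack was gripped or pushed.

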